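# Clamp the glued soap-drawer cup with the pump-trigger clamp

## Task

The front panel of the blue soap-dispenser cup has just been glued on: set the cup upright on the clamp's bed, in line between the pushing jaw and the fixed stop (either end first), and let go of it. Then pump the clamp's red trigger bar until the jaw presses the cup against the stop, and finish still holding the trigger squeezed, so that the cup stays firmly pressed (about 15 N) but is not crushed. Move the jaw only with the trigger, and leave the orange cup, the detergent jug and the peg basket where they are.

Things in the scene. Friction and masses are not known exactly. Their poses are not given: they have to be found in the camera images.
- clamp: Fixed bench clamp. Origin on the table, x = way the jaw pushes (to the stop), z up. Steel bed plate x -125 to 220 mm, 70 wide, top at 8 mm, no side walls. Yellow housing x -75 to 25 mm, 42 wide, 93 high. Toothed rod through it at 35 mm height carries the jaw. Black fixed grip behind the trigger, raked back: front face at x about -75 mm at 120 mm height, top 160 mm high.
- trigger_bar: Red cross bar on the black trigger lever, 16 mm diameter, 46 long along clamp y; origin at its centre. Lever pivot: clamp x 0, 80 mm high; bar 60 mm from it. Released it leans 0.28 rad to the jaw (bar x +17, 138 high), fully squeezed 0.28 rad back (x -17, 138 high). Squeeze = move bar to clamp -x. Pinch front and back from above. 4 to 6 N work the empty jaw; a 2 to 3 N spring returns the lever.
- trigger (a joint): Trigger angle, rad: 0 released, 0.56 squeezed. Squeezing, a pawl pushes the rod 30 mm per rad: 15 mm a full stroke (5 mm teeth; up to 5 mm idle). Let it return fully between strokes: the pawl slips back and 5 N friction keeps the rod, so several strokes close the gap. Jaw force is about twice the added pull on the bar. Let go, the pressing force falls below 5 N.
- rod: Steel rod with teeth on top, 14 mm wide, 140 mm long, along clamp x; origin on its axis at its front end, 35 mm above the table. It slides forwards with the strokes (travel 100 mm). Not to be pushed by hand.
- jaw_pad: Black rubber jaw pad, 8 x 42 x 40 mm, at the front of the rod on a spring; for contact with the cup. Its origin lies on the rod axis 32 mm behind its front face.
- jaw_face (a point): Centre of the jaw pad's front face (the face that touches the cup), 35 mm above the table; axes as the clamp's.
- jaw (a joint): How far the jaw pad's spring is pushed in, m: 0 free, at most 0.020. The spring has 2000 N/m, so the pressing force on the cup is 2 N per mm: 7.5 mm is 15 N.
- stop: Fixed yellow stop block on the bed, 66 mm wide, 52 high, face square across clamp x. Origin: middle of that face's lower edge, on the bed top; axes as the clamp's. Its place along the bed differs from start to start; it cannot move. Jaw face to stop face is 96 to 128 mm at the start.
- blue_cup: Loose soap-dispenser cup: open white plastic box with a blue front panel (8 mm thick, at its +x end) and a blue inner floor. 66 mm long (its x), 50 mm wide (its y), 50 mm high. Origin at the centre of its underside. About 0.12 kg. Pick it across its 50 mm width from above. Its 66 mm length goes along the clamp's x axis, either way round.
- orange_cup: The same cup with orange panel and floor: not to be touched. Origin at the centre of its underside.
- jug: Lime green detergent jug, 75 x 150 mm, 240 mm high, standing on the table; leave it. Origin at the centre of its underside.
- peg_basket: Grey basket of clothes pegs, 120 x 150 mm, 55 mm high, standing on the table; leave it. Origin at the centre of its underside.

How it is judged:
On the way, in this order (a step that is already met when the one before it is completed fails the run):
1. the blue cup stands upright on the bed, in line between jaw and stop, and is let go (y of blue_cup in the frame of clamp between -0.015 and 0.015 m and z of blue_cup in the frame of clamp between 0.004 and 0.013 m and x of blue_cup in the frame of jaw_face above 0.025 m and x of blue_cup in the frame of stop below -0.025 m and angle between blue_cup's own z axis and vertical below 0.1 rad and angle between the x axis of blue_cup and the x axis of clamp, either way round below 0.17 rad and contact force between the fingers and blue_cup below 0.3 N and contact force between jaw_pad and blue_cup below 5 N), for 0.2 s.
2. the squeezed trigger presses the jaw on the cup and the cup on the stop (contact force between jaw_pad and blue_cup between 8 and 24 N and contact force between stop and blue_cup above 5 N and value of joint trigger above 0.05 rad and contact force between the fingers and trigger_bar above 2 N), for 0.2 s.
At the end, for the whole second after the job is handed in: Blue cup upright (0.1 rad) and at rest on the bed, in line with the rod (15 mm, 0.17 rad); jaw presses it with 8 to 24 N, stop bears over 5 N; fingers hold the trigger bar (over 2 N) squeezed past 0.05 rad, not touching the cup; bystanders within 30 mm of their start (all of step 2 and y of blue_cup in the frame of clamp between -0.015 and 0.015 m and z of blue_cup in the frame of clamp between 0.004 and 0.013 m and x of blue_cup in the frame of jaw_face above 0.025 m and x of blue_cup in the frame of stop below -0.025 m and angle between blue_cup's own z axis and vertical below 0.1 rad and angle between the x axis of blue_cup and the x axis of clamp, either way round below 0.17 rad and contact force between each of the arm, the fingers and blue_cup below 1 N and linear speed of blue_cup below 0.01 m/s and distance of each of orange_cup, jug, peg_basket from where it was at the start of the episode below 0.03 m); the arm keeps its last pose, push and grip.
It fails at once if the cup is crushed: the jaw presses on it with more than 24 N (contact force between jaw_pad and blue_cup above 24 N).
It fails at once if the rod or jaw is pushed by hand (over 8 N) instead of by the trigger (contact force between any of the fingers, the arm and rod above 8 N).
It fails at once if the orange cup, jug or basket is displaced by more than 30 mm (distance of any of orange_cup, jug, peg_basket from where it was at the start of the episode above 0.03 m).
It also fails if it takes over 72 s, if anything falls off the work surface, if the arm or the gripper's body presses on something with over 40 N, if the wrist force passes 120 N, or if a joint passes its speed limit or range.

## Robot

A 6-joint arm with a two-finger parallel gripper is mounted at the origin on the work surface. World frame = base frame: x ahead of the robot, y to its left, z up, the work surface at z = 0. Lengths are in m, angles in rad, forces in N, time in s.
With the tool pointing down it reaches from about 0.35 to 0.85 m from the base axis. Payload 8.1 kg.
Tool frame: the origin (TCP) lies at the very end of the fingers, on their centre line; the grasp point (between the pads) lies 19 mm behind it (robot.pinch_z is the distance from the TCP to the grasp point, in m); y points along the fingers, x is the direction in which the jaws open and shut, and the axes are right-handed (so a half turn about y gives the same grasp; the last joint's range is limited). The gripper opens to 93 mm and grips with 3 to 60 N. Pads are 15 mm wide; open, the fingers measure 128 mm over their backs; the gripper's body (75 mm by 188 mm) begins 65 mm behind the grasp point.
Start: joints at [-1.331, 0.13, 1.488, -0, 1.523, -0.085], TCP at [0.191, -0.569, 0.219] pointing down, gripper open.
Joint ranges: [-2.96, 2.96], [-0.89, 2.26], [0.02, 2.5], [-1.34, 4.48], [0, 2.73], [-2.66, 2.66]. Speed limits (rad/s): [2.39, 2.39, 2.79, 3.14, 3.14, 3.14].

## Interface

Orientations are given as a rotation vector (axis times angle).
In Python, from plant import robot gives the robot as it stands.
- The arm moves only by the shell command python3 -m inch 'ROWS' [FORCE]. ROWS is JSON, a list of rows, each a list of 5 numbers: the closure, from -1 (fully open) to 1 (shut), then the shift along the world's x, y, z in m, then the turn about the world's z in rad. A call has 1 to 8 rows; each row is the pose to reach, as a shift and turn from the pose measured when the call began; what a row does not reach only later rows make up. A row lasts 1/8 s, in which the tool goes at most 62.5 mm and 10.7 degrees, less where a joint would pass 70% of its speed; a pose out of reach is approached as far as the arm can. A call with a gripper value outside its range is refused whole. The fingers move at their own pace and stop on an object; FORCE is the grip in N (left out, the last holds). Time passes only in rows, so rows that repeat a pose let the fingers close. It gives the time, the measured TCP pose, the force and the opening at its end, in the units of the state.
- robot.read_state(): the state, without advancing time (a new reading comes with each control period).
- robot.read_camera(name): name is "side" or "top" or "wrist"; returns a dict with "color" (420x560x3 uint8, red, green, blue), "mtx" (3x3 intrinsics, pixels), "R" (3x3) and "t" (3): a world point X has camera coordinates R X + t; the wrist camera has in their place "hand_eye" (4x4, takes a point from camera to tool coordinates, whose origin is the TCP and whose axes are the tool frame's). Camera axes: x right, y down, z forward; pixel columns grow to the right and rows downward; lengths in m; the calibration is good to about 2 mm. A picture is of the moment at which its call begins: read the wrist's pose just before it. There is no depth.
- robot.close_job(): hands the job in, once; it reports no verdict.
The state is a dict: "t": time; "q": joint angles; "dq": joint speeds; "joint_torque": joint torques, N m; "tool_pos": TCP position; "orientation": TCP orientation; "force": force on the tool from outside, world axes, zero at the start; "wrist_torque": the same for the moment, N m; "opening": finger opening in m.
Only numpy, scipy, OpenCV 4.12 (cv2) and the standard library are available. Lean on these libraries where they do the work, as an engineer would, in place of code of your own. Each camera call takes 0.05 s, during which the arm holds its last target. There are 200 camera calls.

## Working session

There is one attempt and no reset: what is moved stays moved. The work goes in short steps, Python scripts to look and compute and a shell command to move; the robot and the scene stay as the last step left them, time stands still between calls to the robot, and variables do not carry over. Pictures are saved under pics/ and viewed, about 8 in all and at most 12, crops included, and the job is handed in when it is done.

```bash
mkdir -p pics; ls
python3 - <<'E'
from plant import robot
import cv2,numpy as np
s=robot.read_state();print(s)
for n in("top","side"):
    c=robot.read_camera(n);cv2.imwrite(f"pics/{n}0.png",c["color"][:,:,::-1]);np.savez(f"pics/{n}0.npz",**{k:c[k] for k in("color","mtx","R","t")})
    print(n,c["mtx"].tolist(),(-c["R"].T@c["t"]).round(3),c["R"].round(3).tolist())
E
```

```text
pics
{'t': 0.0, 'q': array([-1.33138071e+00,  1.31177453e-01,  1.48925743e+00,  7.13697002e-06,
        1.52300402e+00, -8.54099327e-02]), 'dq': array([ 1.45100344e-03, -1.42825098e-03,  5.37636593e-07,  1.57829372e-04,
       -1.59435682e-03, -4.31403814e-04]), 'joint_torque': array([-1.87318906e-04, -5.59835386e+01, -4.91760814e+01,  7.67619233e-02,
        3.55629169e-02, -1.94712729e-04]), 'tool_pos': array([ 0.19136962, -0.56806655,  0.21758972]), 'orientation': array([-1.34429905,  0.96765456, -0.96533976]), 'force': array([ 0.33763142,  0.22661347, -0.32314467]), 'wrist_torque': array([-0.00214039,  0.01716276, -0.00909258]), 'opening': 0.09305728069791472}
top [[393.63155143201544, 0.0, 273.9162767050132], [0.0, 393.63155143201544, 211.0640064368745], [0.0, 0.0, 1.0]] [0.328 0.044 0.985] [[0.045, -0.999, -0.001], [-0.978, -0.044, -0.206], [0.206, 0.01, -0.979]]
side [[462.9852569904864, 0.0, 268.58819703929856], [0.0, 462.9852569904864, 205.55205717559647], [0.0, 0.0, 1.0]] [0.361 0.887 0.912] [[-0.981, -0.193, -0.021], [-0.116, 0.667, -0.736], [0.156, -0.719, -0.677]]
```

View pics/top0.png

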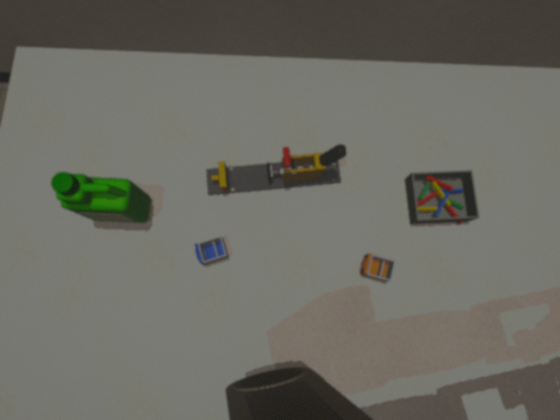

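View pics/side0.png

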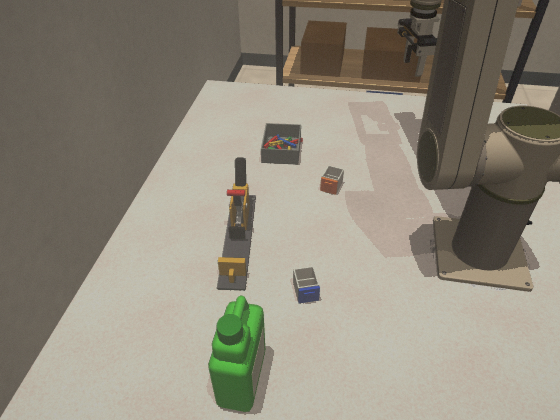

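```bash
cat > h.py <<'E'
import numpy as np,cv2
from scipy.spatial.transform import Rotation as Ro
def cast(c,uv,z):
    uv=np.atleast_2d(np.array(uv,float));d=np.c_[uv,np.ones(len(uv))]@np.linalg.inv(c["mtx"]).T@c["R"]
    o=-c["R"].T@c["t"]; return o+d*((z-o[2])/d[:,2])[:,None]
def proj(c,X):
    p=np.atleast_2d(X)@c["R"].T+c["t"];p=p@c["mtx"].T;return p[:,:2]/p[:,2:]
def masks(c):
    h=cv2.cvtColor(c["color"],cv2.COLOR_RGB2HSV);H,S,V=[h[...,i].astype(int) for i in range(3)]
    return dict(blue=(H>108)&(H<130)&(S>120),red=((H<6)|(H>174))&(S>150),yel=(H>18)&(H<30)&(S>130),orange=(H>7)&(H<17)&(S>150))
def blobs(m,amin=15):
    n,l,s,ce=cv2.connectedComponentsWithStats(m.astype(np.uint8))
    r=[]
    for i in range(1,n):
        if s[i,4]>=amin:
            p=np.argwhere(l==i)[:,::-1].astype(np.float32);b=cv2.minAreaRect(p);r.append((s[i,4],ce[i].round(1).tolist(),np.round(cv2.boxPoints(b),1).tolist()))
    return r
def wrist(robot):
    s=robot.read_state();c=dict(robot.read_camera("wrist"))
    T=np.eye(4);T[:3,:3]=Ro.from_rotvec(s["orientation"]).as_matrix();T[:3,3]=s["tool_pos"]
    W=T@c["hand_eye"];c["R"]=W[:3,:3].T;c["t"]=-c["R"]@W[:3,3];return s,c
E
python3 - <<'E'
from h import *
for n in("top","side"):
    c=dict(np.load(f"pics/{n}0.npz"));m=masks(c)
    for k in m:
        for b in blobs(m[k]):
            z={"blue":.03,"red":.138,"yel":.06,"orange":.03}[k]
            print(n,k,b,cast(c,b[1],z).round(3)[0,:2])
c=dict(np.load("pics/top0.npz"))
print("bed corners",cast(c,[[208,193],[206,169],[340,184],[338,160]],.008).round(3).tolist())
cv2.imwrite("pics/crop1.png",cv2.convertScaleAbs(cv2.resize(c["color"][130:280,180:360,::-1],None,fx=4.4,fy=4,interpolation=cv2.INTER_CUBIC),alpha=1.6))
R=Ro.from_rotvec([-1.34429905,  0.96765456, -0.96533976]).as_matrix();print(R.round(3))
E
```

```text
top blue (np.int32(55), [453.6, 191.3], [[444.0, 191.0], [462.70001220703125, 188.10000610351562], [463.3999938964844, 192.5], [444.70001220703125, 195.39999389648438]]) [ 0.599 -0.393]
top blue (np.int32(48), [440.0, 206.3], [[434.3999938964844, 214.1999969482422], [442.3999938964844, 198.1999969482422], [445.20001220703125, 199.60000610351562], [437.20001220703125, 215.60000610351562]]) [ 0.559 -0.358]
top blue (np.int32(53), [219.7, 248.0], [[215.89999389648438, 242.60000610351562], [220.0, 241.39999389648438], [223.3000030517578, 253.10000610351562], [219.1999969482422, 254.1999969482422]]) [0.431 0.182]
top blue (np.int32(32), [198.0, 253.3], [[194.39999389648438, 245.5], [196.5, 244.8000030517578], [201.10000610351562, 261.0], [199.0, 261.6000061035156]]) [0.416 0.234]
top blue (np.int32(112), [209.5, 251.4], [[203.3000030517578, 246.89999389648438], [211.6999969482422, 244.10000610351562], [215.60000610351562, 255.8000030517578], [207.1999969482422, 258.6000061035156]]) [0.421 0.206]
top red (np.int32(95), [286.6, 157.4], [[284.0, 148.0], [290.0, 148.0], [290.0, 165.0], [284.0
[... 2693 characters left out ...]
188.0], [233.0, 188.0]]) [ 0.653 -0.081]
side yel (np.int32(123), [231.4, 259.7], [[217.89999389648438, 261.5], [218.10000610351562, 256.70001220703125], [244.1999969482422, 258.0], [244.0, 262.79998779296875]]) [0.608 0.187]
side yel (np.int32(33), [230.9, 271.5], [[229.0, 268.0], [233.0, 268.0], [233.0, 275.0], [229.0, 275.0]]) [0.6   0.223]
side orange (np.int32(18), [328.5, 179.2], [[321.79998779296875, 177.89999389648438], [322.0, 177.0], [336.1000061035156, 180.5], [335.8999938964844, 181.5]]) [ 0.41  -0.194]
bed corners [[0.573, 0.225, 0.008], [0.637, 0.236, 0.008], [0.612, -0.112, 0.008], [0.676, -0.106, 0.008]]
[[ 0.319 -0.     0.948]
 [-0.948  0.002  0.319]
 [-0.002 -1.     0.   ]]
```

View pics/crop1.png

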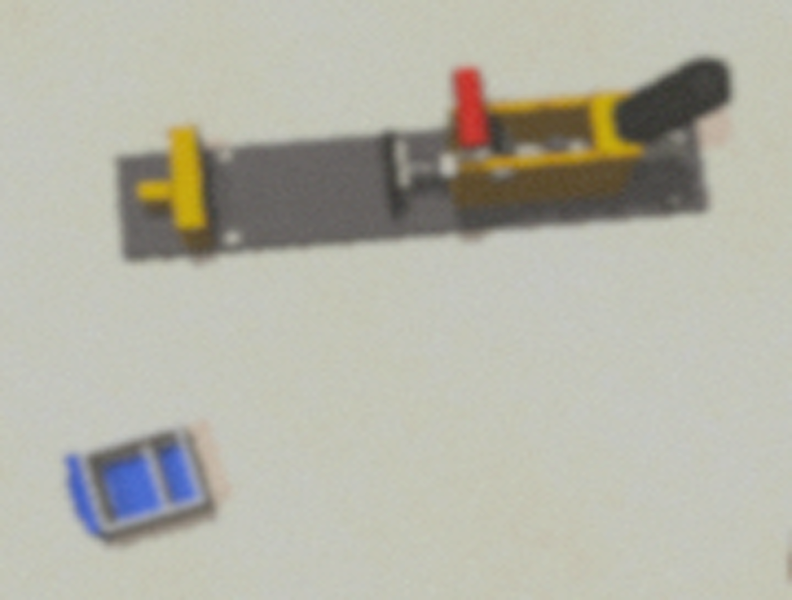

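The top crop shows the clamp with its x axis roughly along world +y: the stop is at crop (187,180), the jaw face near (388,170) and the red bar at (470,105). The blue cup is at (140,485), yawed about 0.33 rad from +y. Now I'll move above the cup, going round the base.

```bash
python3 -m inch '[[-1,0.03,0.05,0.03,0.17],[-1,0.06,0.1,0.05,0.34],[-1,0.09,0.16,0.07,0.51],[-1,0.12,0.21,0.07,0.68],[-1,0.15,0.27,0.07,0.85],[-1,0.19,0.32,0.07,1.02],[-1,0.22,0.37,0.07,1.19],[-1,0.22,0.42,0.07,1.36]]' 20
python3 -m inch '[[-1,0,0.06,0,0.1],[-1,0,0.12,0,0.2],[-1,0,0.18,0,0.2],[-1,-0.01,0.24,0,0.2],[-1,-0.01,0.3,0,0.2],[-1,-0.01,0.35,0,0.2],[-1,-0.01,0.35,0,0.2]]'
python3 - <<'E'
from plant import robot
from h import *
s,c=wrist(robot);print(s["tool_pos"],s["q"]);R=Ro.from_rotvec(s["orientation"]).as_matrix();print(R.round(3).tolist(),(-c["R"].T@c["t"]).round(3),c["R"].round(2).tolist())
np.savez("pics/w1.npz",**{k:c[k] for k in("color","mtx","R","t")})
cv2.imwrite("pics/w1.png",c["color"][:,:,::-1])
m=masks(c)
for b in blobs(m["blue"],40): print(b,cast(c,b[1],.03).round(3))
E
```

```text
t: 1.1
tool_pos: [0.4122, -0.1459, 0.2871]
orientation: [-1.568, -0.093, 0.096]
force: [0.3, 0.3, 0.2]
opening: 0.0933
t: 1.98
tool_pos: [0.4011, 0.2069, 0.2864]
orientation: [-1.555, -0.253, 0.258]
force: [0.3, -0.2, -0.0]
opening: 0.0929
[0.40113192 0.20691078 0.28636013] [ 3.61061384e-01 -2.94354575e-01  1.76778423e+00  1.76505975e-03
  1.67166087e+00  3.56221418e-02]
[[0.947, -0.004, -0.32], [0.32, 0.0, 0.947], [-0.004, -1.0, 0.002]] [0.379 0.277 0.453] [[0.95, 0.32, -0.0], [0.31, -0.91, 0.26], [0.08, -0.25, -0.96]]
(np.int32(456), [305.5, 164.4], [[285.0, 159.0], [327.0, 159.0], [327.0, 170.0], [285.0, 170.0]]) [[0.414 0.229 0.03 ]]
(np.int32(562), [305.4, 181.8], [[289.0, 173.0], [321.0, 173.0], [321.0, 190.0], [289.0, 190.0]]) [[0.421 0.209 0.03 ]]
(np.int32(241), [305.6, 201.6], [[290.0, 198.0], [321.0, 198.0], [321.0, 205.0], [290.0, 205.0]]) [[0.43  0.185 0.03 ]]
```

View pics/w1.png

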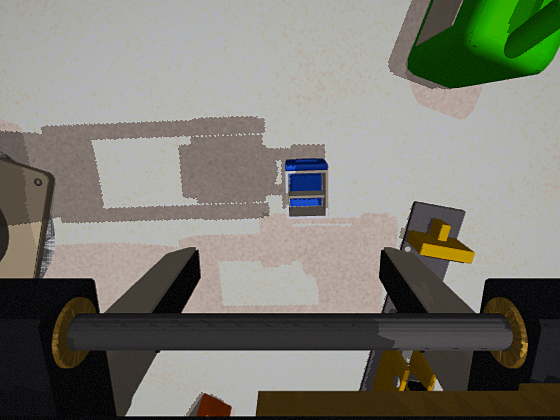

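Run:
```python
from h import *
c=dict(np.load("pics/w1.npz"))
print(cast(c,[[306,217],[306,163],[306,167],[285,168],[327,168],[306,181.8]],.05).round(4).tolist())
p=cast(c,[[306,217],[306,159],[306,163]],.05)[:,:2];print(np.linalg.norm(p[0]-p[1]),np.linalg.norm(p[0]-p[2]))
print("lateral", np.linalg.norm(np.diff(cast(c,[[285,168],[327,168]],.05)[:,:2],axis=0)))
print(c["color"][155:222,306].tolist()[::2])
t=dict(np.load("pics/top0.npz"))
print("stop face top edge",cast(t,[[226,161],[226.5,186]],.06).round(4).tolist(),"jaw",cast(t,[[267.5,164]],.055).round(4).tolist())
```

```text
[[0.4342, 0.1714, 0.05], [0.4126, 0.2328, 0.05], [0.4141, 0.2284, 0.05], [0.3914, 0.2195, 0.05], [0.4376, 0.2351, 0.05], [0.4199, 0.212, 0.05]]
0.06965912724358332 0.06505209197523384
lateral 0.04876023753493464
[[132, 120, 114], [145, 132, 121], [10, 23, 78], [0, 34, 112], [0, 14, 50], [16, 49, 129], [15, 41, 117], [0, 21, 96], [151, 138, 124], [59, 67, 104], [5, 29, 89], [10, 42, 118], [10, 40, 116], [0, 36, 114], [5, 36, 114], [3, 40, 113], [7, 37, 113], [5, 37, 119], [79, 73, 64], [74, 70, 63], [105, 98, 90], [157, 142, 118], [26, 76, 204], [28, 76, 194], [27, 72, 190], [15, 71, 208], [82, 73, 61], [74, 69, 65], [76, 70, 63], [76, 72, 67], [64, 56, 49], [188, 191, 205], [182, 163, 156], [185, 173, 163]]
stop face top edge [[0.6429, 0.1777, 0.06], [0.5791, 0.1721, 0.06]] jaw [[0.6413, 0.0752, 0.055]]
```

The wrist view shows the cup square in the image at (306,190). Its length comes out at 65–70 mm and its width at 49 mm, with the centre at about (0.423, 0.202), and the tool is already aligned. Next is the grasp.

```bash
python3 -m inch '[[-1,0.01,-0.003,-0.05,0.01],[-1,0.022,-0.005,-0.11,0.01],[-1,0.022,-0.005,-0.16,0.01],[-1,0.022,-0.005,-0.21,0.01],[-1,0.022,-0.005,-0.25,0.01],[-1,0.022,-0.005,-0.268,0.01],[-1,0.022,-0.005,-0.268,0.01]]' 20
python3 -m inch '[[0,0,0,0,0],[0.5,0,0,0,0],[1,0,0,0,0],[1,0,0,0,0],[1,0,0,0,0],[1,0,0,0,0]]' 20
```

```text
t: 2.9
tool_pos: [0.422, 0.1983, 0.0168]
orientation: [-1.556, -0.255, 0.267]
force: [-0.8, 0.7, -0.4]
opening: 0.0931
t: 3.65
tool_pos: [0.4224, 0.1985, 0.0171]
orientation: [-1.556, -0.256, 0.266]
force: [-0.0, -1.0, 2.3]
opening: 0.0499
```

```bash
python3 -m inch '[[1,0,0,0.05,0],[1,0,-0.01,0.11,0],[1,0.02,-0.04,0.17,-0.1],[1,0.05,-0.07,0.23,-0.21],[1,0.08,-0.1,0.28,-0.21],[1,0.12,-0.14,0.31,-0.21],[1,0.12,-0.14,0.31,-0.21],[1,0.12,-0.14,0.31,-0.21]]' 20
python3 - <<'E'
from plant import robot
from h import *
s,c=wrist(robot)
np.savez("pics/w2.npz",**{k:c[k] for k in("color","mtx","R","t")})
cv2.imwrite("pics/w2.png",cv2.convertScaleAbs(c["color"][:,:,::-1],alpha=1.5))
m=masks(c)
for k in("yel","red"):
  for b in blobs(m[k],60): print(k,b)
E
```

```text
t: 4.65
tool_pos: [0.5432, 0.0575, 0.3275]
orientation: [-1.569, -0.09, 0.1]
force: [-0.8, -0.1, -1.3]
opening: 0.0497
yel (np.int32(1105), [356.8, 72.6], [[325.8999938964844, 52.70000076293945], [385.79998779296875, 48.900001525878906], [387.8999938964844, 82.5999984741211], [328.1000061035156, 86.4000015258789]])
yel (np.int32(98), [344.1, 198.1], [[337.8999938964844, 191.5], [346.8999938964844, 190.89999389648438], [348.20001220703125, 210.0], [339.20001220703125, 210.60000610351562]])
yel (np.int32(336), [366.6, 205.5], [[359.0, 192.0], [377.0, 192.0], [377.0, 216.0], [359.0, 216.0]])
yel (np.int32(382), [367.6, 242.7], [[357.0, 259.20001220703125], [358.3999938964844, 230.1999969482422], [376.1000061035156, 231.10000610351562], [374.79998779296875, 260.0]])
yel (np.int32(841), [168.0, 333.3], [[154.89999389648438, 367.1000061035156], [162.0, 295.79998779296875], [185.3000030517578, 298.1000061035156], [178.1999969482422, 369.3999938964844]])
yel (np.int32(857), [410.7, 332.5], [[393.6000061035156, 298.0], [416.29998779296875, 295.79998779296875], [423.20001220703125, 367.29998779296875], [400.6000061035156, 369.5]])
yel (np.int32(9958), [362.0, 401.7], [[135.0, 383.0], [559.0, 383.0], [559.0, 416.0], [135.0, 416.0]])
red (np.int32(581), [370.3, 223.7], [[349.0, 217.0], [391.0, 217.0], [391.0, 231.0], [349.0, 231.0]])
```

View pics/w2.png

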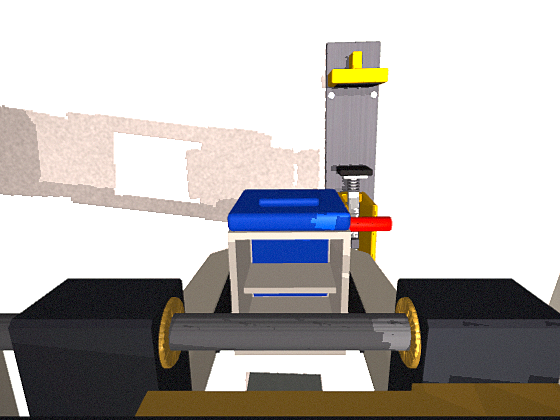

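Run:
```python
from h import *
c=dict(np.load("pics/w2.npz"));g=c["color"].astype(int).sum(2)
L=[];Rr=[]
for v in list(range(96,160,6)):
    d=np.diff(g[v]); 
    l=318+np.argmin(d[318:336]);r=368+np.argmax(d[368:392]);L.append([l+.5,v]);Rr.append([r+.5,v])
print(L[::3],Rr[::3])
A=cast(c,L,.008);B=cast(c,Rr,.008);n=np.median((A+B)/2,0)
f=[np.polyfit(p[:,1],p[:,0],1) for p in(A,B)];print("edges x=f(y)",f, "width",np.median(A[:,0]-B[:,0]))
print("bed end",cast(c,[[326,42],[380,41]],.008).round(4).tolist())
col=c["color"]
for u in(340,370):print(u,[(v,col[v,u].tolist()) for v in range(64,90,2)])
for u in(341,368):print(u,[(v,int(g[v,u])) for v in range(160,182)])
print("stopface(z.06) v 70..84",[cast(c,[[357,v]],.06).round(4)[0,:2].tolist() for v in(76,78,80)],"bottom z.008 v84", cast(c,[[357,84]],.008).round(4).tolist())
print("jaw front top z.055",cast(c,[[355,166],[337,167],[372,166]],.055).round(4).tolist())
print("red",cast(c,[[370,220],[391,223.7]],.143).round(4).tolist())
```

```text
[[np.float64(324.5), 96], [np.float64(324.5), 114], [np.float64(324.5), 132], [np.float64(324.5), 150]] [[np.float64(378.5), 96], [np.float64(377.5), 114], [np.float64(376.5), 132], [np.float64(375.5), 150]]
edges x=f(y) [array([-0.14098291,  0.5993864 ]), array([-0.14354574,  0.67133576])] width -0.07022754253144936
bed end [[0.5686, 0.2259, 0.008], [0.6368, 0.2353, 0.008]]
340 [(64, [108, 105, 111]), (66, [105, 101, 107]), (68, [74, 74, 95]), (70, [229, 201, 0]), (72, [225, 195, 0]), (74, [226, 197, 0]), (76, [227, 200, 0]), (78, [226, 202, 0]), (80, [227, 204, 0]), (82, [228, 162, 0]), (84, [21, 19, 31]), (86, [13, 10, 9]), (88, [101, 97, 102])]
370 [(64, [107, 100, 106]), (66, [102, 97, 109]), (68, [233, 166, 0]), (70, [226, 196, 0]), (72, [225, 195, 0]), (74, [226, 197, 0]), (76, [226, 196, 0]), (78, [225, 195, 0]), (80, [231, 210, 0]), (82, [88, 59, 0]), (84, [4, 7, 16]), (86, [11, 10, 11]), (88, [101, 96, 97])]
341 [(160, 315), (161, 314), (162, 319), (163, 324), (164, 351), (165, 184), (166, 33), (167, 29), (168, 35), (169, 32), (170, 82), (171, 97), (172, 102), (173, 110), (174, 91), (175, 36), (176, 274), (177, 310), (178, 310), (179, 329), (180, 309), (181, 312)]
368 [(160, 310), (161, 315), (162, 306), (163, 312), (164, 316), (165, 331), (166, 286), (167, 81), (168, 10), (169, 48), (170, 95), (171, 105), (172, 91), (173, 93), (174, 68), (175, 117), (176, 289), (177, 274), (178, 286), (179, 292), (180, 305), (181, 301)]
stopface(z.06) v 70..84 [[0.6065, 0.1842], [0.6068, 0.182], [0.6072, 0.1798]] bottom z.008 v84 [[0.6166, 0.1809, 0.008]]
jaw front top z.055 [[0.6231, 0.0795, 0.055], [0.6007, 0.0755, 0.055], [0.6443, 0.0821, 0.055]]
red [[0.631, 0.0356, 0.143], [0.6537, 0.0343, 0.143]]
```

Wrist view 2 shows the bed edges at u≈325 and 377, the stop face at v≈82, the jaw pad front at v≈165 and the red bar at (370,224). From these:
- **Clamp axis:** yaw is 0.14 rad from +y, and its origin is about (0.633, 0.013).
- **Checks:** bed width measures 70.2 mm, and jaw to stop is about 98 mm.
- **Cup target:** about (0.617, 0.130).

```bash
python3 -m inch '[[1,0.04,0.04,0,0.02],[1,0.074,0.071,0,0.02],[1,0.074,0.071,-0.05,0.02],[1,0.074,0.071,-0.11,0.02],[1,0.074,0.071,-0.17,0.02],[1,0.074,0.071,-0.22,0.02],[1,0.074,0.071,-0.25,0.02],[1,0.074,0.071,-0.25,0.02]]'
python3 - <<'E'
from plant import robot
from h import *
c=robot.read_camera("side");cv2.imwrite("pics/s2.png",cv2.resize(c["color"][130:300,170:330,::-1],None,fx=3.5,fy=3.5,interpolation=cv2.INTER_CUBIC))
E
```

```text
t: 5.7
tool_pos: [0.6118, 0.1299, 0.0719]
orientation: [-1.568, -0.099, 0.125]
force: [-0.3, 0.1, -0.4]
opening: 0.0502
```

View pics/s2.png

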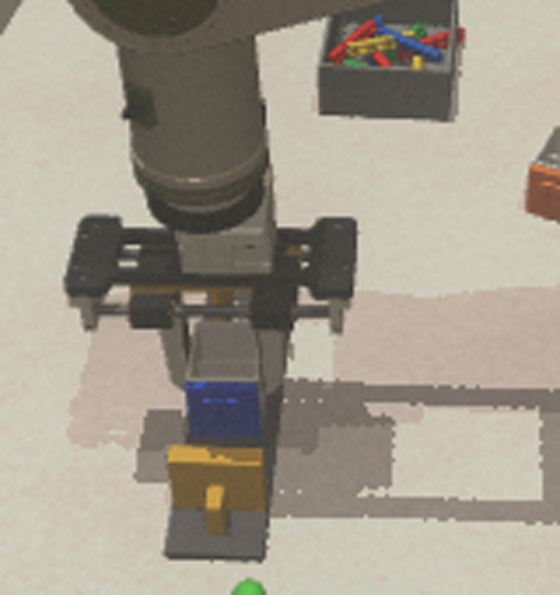

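The side view shows the cup (225,405) above the bed, in line with the stop (215,480). I'll lower it with a +5 mm x correction.

```bash
python3 -m inch '[[1,0.005,-0.001,-0.015,0],[1,0.005,-0.001,-0.03,0],[1,0.005,-0.001,-0.04,0],[1,0.005,-0.001,-0.045,0],[1,0.005,-0.001,-0.046,0],[1,0.005,-0.001,-0.046,0]]'
```

```text
t: 6.5
tool_pos: [0.6193, 0.1291, 0.0292]
orientation: [-1.568, -0.103, 0.121]
force: [1.1, -0.1, 0.2]
opening: 0.0495
```

```bash
python3 -m inch '[[1,-0.002,0,-0.002,0.01],[1,-0.002,0,-0.004,0.01],[1,-0.002,0,-0.004,0.01],[1,-0.002,0,-0.004,0.01]]'
```

```text
t: 7.0
tool_pos: [0.6174, 0.1291, 0.0253]
orientation: [-1.567, -0.111, 0.129]
force: [-0.5, -0.9, -0.3]
opening: 0.05
```

```bash
python3 -m inch '[[1,0,0,-0.0015,0],[1,0,0,-0.0015,0],[0.5,0,0,-0.0015,0],[0,0,0,-0.0015,0],[-0.5,0,0,-0.0015,0],[-1,0,0,-0.0015,0],[-1,0,0,-0.0015,0],[-1,0,0,-0.0015,0]]'
python3 -m inch '[[-1,0,0,0.02,0],[-1,0,0,0.05,0],[-1,0,0,0.1,0],[-1,0,0,0.16,0],[-1,0,0,0.2,0],[-1,0,-0.05,0.24,0],[-1,-0.04,-0.08,0.28,0],[-1,-0.04,-0.08,0.28,0]]'
python3 - <<'E'
from plant import robot
from h import *
s,c=wrist(robot)
np.savez("pics/w3.npz",**{k:c[k] for k in("color","mtx","R","t")})
cv2.imwrite("pics/w3.png",cv2.convertScaleAbs(c["color"][:,:,::-1],alpha=1.3))
m=masks(c);print(s["tool_pos"],s["q"])
for b in blobs(m["blue"],60)+blobs(m["red"],100): print(b,cast(c,b[1],.03).round(3),cast(c,b[1],.142).round(3))
E
```

```text
t: 8.0
tool_pos: [0.6173, 0.1291, 0.0236]
orientation: [-1.567, -0.111, 0.129]
force: [0.9, 0.3, 0.2]
opening: 0.0857
t: 9.0
tool_pos: [0.5778, 0.0472, 0.3105]
orientation: [-1.569, -0.116, 0.12]
force: [0.5, 0.7, 0.5]
opening: 0.093
[0.57783684 0.04724193 0.31047129] [-6.07503037e-03  5.86756352e-02  1.39881895e+00 -1.19646103e-03
  1.68654000e+00 -1.56553785e-01]
(np.int32(385), [333.8, 84.2], [[310.5, 79.5999984741211], [355.79998779296875, 77.5], [356.29998779296875, 87.9000015258789], [311.0, 90.0]]) [[0.615 0.164 0.03 ]] [[0.603 0.153 0.142]]
(np.int32(742), [331.0, 106.5], [[316.0, 95.0], [346.0, 95.0], [346.0, 118.0], [316.0, 118.0]]) [[0.616 0.138 0.03 ]] [[0.604 0.134 0.142]]
(np.int32(395), [330.5, 128.1], [[316.0, 122.0], [346.0, 122.0], [346.0, 135.0], [316.0, 135.0]]) [[0.62  0.112 0.03 ]] [[0.607 0.114 0.142]]
(np.int32(676), [339.3, 216.1], [[317.0, 223.0], [317.0, 209.0], [362.0, 209.0], [362.0, 223.0]]) [[0.652 0.002 0.03 ]] [[0.631 0.031 0.142]]
```

View pics/w3.png

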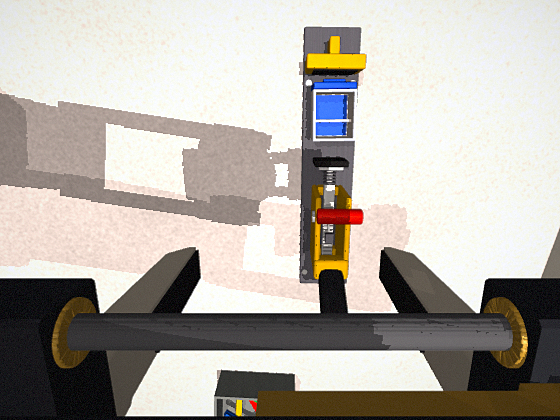

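The wrist view shows the cup released and standing on the bed at (333,112), between the jaw (330,162) and the stop (336,63). The cup axis is at x=0.616, matching the bed midline of 0.6158. The red bar is at (339,216), which gives (0.631, 0.031). Now turn and go to the bar.

```bash
python3 -m inch '[[-1,0.01,0,0,0.18],[-1,0.02,0,0,0.36],[-1,0.03,-0.005,0,0.54],[-1,0.04,-0.01,0,0.72],[-1,0.053,-0.017,0,0.9],[-1,0.053,-0.017,0,1.08],[-1,0.053,-0.017,0,1.26],[-1,0.053,-0.017,0,1.44]]'
python3 -m inch '[[-1,0,0,-0.04,0.12],[-1,0,0,-0.08,0.12],[-1,0,0,-0.1,0.12],[-1,0,0,-0.1,0.12]]' 30
python3 - <<'E'
from plant import robot
from h import *
s,c=wrist(robot);R=Ro.from_rotvec(s["orientation"]).as_matrix();print(s["tool_pos"],s["q"].round(2),R[:,0].round(3),"yaw",np.arctan2(R[1,0],R[0,0]))
cv2.imwrite("pics/w4.png",cv2.convertScaleAbs(c["color"][:,:,::-1],alpha=1.3))
for b in blobs(masks(c)["red"],100): print(b,cast(c,b[1],.142).round(3),cast(c,b[2],.138).round(3).tolist())
E
```

```text
t: 10.05
tool_pos: [0.6306, 0.032, 0.3068]
orientation: [-1.198, -1.225, 1.234]
force: [-0.4, 0.5, -0.3]
opening: 0.0933
t: 10.55
tool_pos: [0.6294, 0.0325, 0.2046]
orientation: [-1.135, -1.31, 1.323]
force: [-0.3, -0.9, 0.8]
opening: 0.0928
[0.62942607 0.03250693 0.20456536] [-0.03  0.22  1.41 -0.    1.51 -1.74] [-0.147  0.989 -0.004] yaw 1.7181461137763654
(np.int32(1412), [286.1, 226.2], [[275.0, 194.0], [297.0, 194.0], [297.0, 260.0], [275.0, 260.0]]) [[0.63  0.03  0.142]] [[0.61, 0.019, 0.138], [0.607, 0.034, 0.138], [0.655, 0.041, 0.138], [0.658, 0.026, 0.138]]
```

View pics/w4.png

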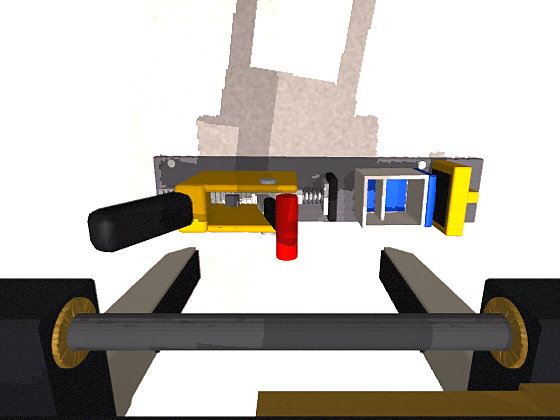

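The wrist view shows the bar (286,227) centred between the open fingers (200–380) and square to them. The cup sits about 30 px beyond the jaw. I'll descend and pinch.

```bash
python3 -m inch '[[-1,0.002,-0.002,-0.03,0],[-1,0.002,-0.002,-0.06,0],[-1,0.002,-0.002,-0.078,0],[-1,0.002,-0.002,-0.078,0]]' 30
python3 -m inch '[[0,0,0,0,0],[0.5,0,0,0,0],[1,0,0,0,0],[1,0,0,0,0],[1,0,0,0,0],[1,0,0,0,0]]' 30
```

```text
t: 11.1
tool_pos: [0.6322, 0.0304, 0.1285]
orientation: [-1.136, -1.312, 1.322]
force: [-0.3, -0.3, -0.5]
opening: 0.093
t: 11.85
tool_pos: [0.6322, 0.0304, 0.1284]
orientation: [-1.136, -1.312, 1.322]
force: [-0.4, -1.8, -0.7]
opening: 0.0374
```

```bash
python3 -m inch '[[1,0,0,0,0],[1,0,0,0,0],[1,0,0,0,0],[1,0,0,0,0]]' 30
```

```text
t: 12.35
tool_pos: [0.6321, 0.0305, 0.1284]
orientation: [-1.136, -1.312, 1.322]
force: [0.0, 1.3, -0.2]
opening: 0.0149
```

```bash
python3 -m inch '[[1,0.001,-0.006,0.001,0],[1,0.002,-0.012,0.002,0],[1,0.0025,-0.018,0.002,0],[1,0.0035,-0.024,0.002,0],[1,0.004,-0.029,0.001,0],[1,0.0045,-0.032,0,0],[1,0.0045,-0.032,0,0]]' 30
python3 - <<'E'
from plant import robot
from h import *
s,c=wrist(robot);print(s["force"],s["tool_pos"],s["opening"])
cv2.imwrite("pics/w5.png",cv2.convertScaleAbs(c["color"][140:280,80:500,::-1],alpha=1.3))
E
```

```text
t: 13.22
tool_pos: [0.637, -0.0, 0.1297]
orientation: [-1.135, -1.314, 1.32]
force: [-3.3, 6.9, 6.8]
opening: 0.015
[-3.33589447  6.9060242   6.76947091] [ 6.36984173e-01 -3.10363140e-05  1.29708987e-01] 0.014969046789008787
```

View pics/w5.png

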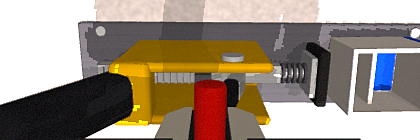

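Stroke 1 advanced the jaw: at crop u≈327 it is now a few mm short of the cup rim at u≈333. Return, then stroke 2.

```bash
python3 -m inch '[[1,-0.001,0.008,0.002,0],[1,-0.002,0.016,0.002,0],[1,-0.0035,0.024,0.001,0],[1,-0.0045,0.031,-0.001,0],[1,-0.0045,0.031,-0.001,0],[1,-0.0045,0.031,-0.001,0]]' 30
python3 -m inch '[[1,0.001,-0.006,0.001,0],[1,0.002,-0.012,0.002,0],[1,0.0025,-0.018,0.002,0],[1,0.003,-0.022,0.002,0],[1,0.003,-0.022,0.002,0]]' 30
python3 -m inch '[[1,0.0007,-0.005,-0.001,0],[1,0.0013,-0.009,-0.001,0],[1,0.0013,-0.009,-0.001,0]]' 30
python3 - <<'E'
from plant import robot
from h import *
s,c=wrist(robot);print(s["force"],s["tool_pos"],s["opening"])
cv2.imwrite("pics/w6.png",cv2.resize(cv2.convertScaleAbs(c["color"][140:260,300:500,::-1],alpha=1.3),None,fx=2,fy=2))
E
```

```text
t: 14.02
tool_pos: [0.6334, 0.031, 0.1294]
orientation: [-1.137, -1.315, 1.32]
force: [3.0, -5.4, 4.7]
opening: 0.0152
t: 14.65
tool_pos: [0.6362, 0.0121, 0.1323]
orientation: [-1.133, -1.319, 1.317]
force: [-3.6, 8.6, 10.2]
opening: 0.0152
t: 15.02
tool_pos: [0.6371, 0.0061, 0.1322]
orientation: [-1.129, -1.322, 1.315]
force: [-5.0, 7.6, 11.1]
opening: 0.0148
[-5.00968659  7.58422259 11.08856766] [0.63713833 0.006112   0.1322035 ] 0.014786407041404779
```

View pics/w6.png

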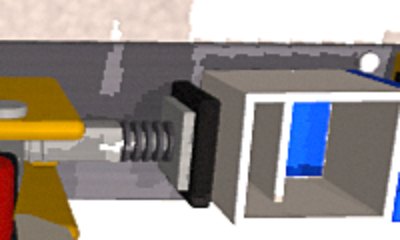

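The jaw pad (crop 205,150) is at the cup's rear rim (225,150), close to touching. I'll finish stroke 2 and track the jaw and cup numerically along the clamp axis.

```bash
cat > trk.py <<'E'
from plant import robot
from h import *
s,c=wrist(robot);f=s["force"];ax=np.array([-.14,.99]);O=np.array([.6335,.0128])
print("t",round(s["t"],2),"F",f.round(1),"pull",round(f[:2]@ax,1),"bar x mm",round(1e3*(s["tool_pos"][:2]-O)@ax,1),"z",s["tool_pos"][2].round(4),"op",round(s["opening"],4))
X=np.arange(.06,.18,.001);ny=np.array([.99,.14])
P=[np.r_[O+ax*x-ny*.012,.055] for x in X];uv=proj(c,P)
g=cv2.remap(c["color"],uv[:,0].astype(np.float32)[None],uv[:,1].astype(np.float32)[None],1)[0].astype(int)
print(" ".join(f"{int(1e3*x+.5)}:{a.sum()//8}{'b' if a[2]>a[0]+40 else 'y' if a[0]>a[2]+60 else ''}" for x,a in zip(X,g)))
for b in blobs(masks(c)["blue"],100):
    q=cast(c,b[1],.03)[0,:2]-O;print("blue",b[0],"clamp x,y mm",(1e3*np.array([q@ax,q@np.array([-.99,-.14])])).round(1))
np.savez(f"pics/t{s['t']:.2f}.npz",**{k:c[k] for k in("color","mtx","R","t")})
E
python3 trk.py
python3 -m inch '[[1,0.0007,-0.004,0,0],[1,0.0012,-0.008,0,0],[1,0.0012,-0.008,0,0]]' 30
python3 trk.py
```

```text
t 15.07 F [-5.1  8.  11.1] pull 8.6 bar x mm -7.1 z 0.1322 op 0.0149
60:14 61:16 62:18 63:23 64:23 65:23 66:29 67:58 68:54 69:55 70:47 71:4 72:6 73:8 74:8 75:9 76:9 77:8 78:9 79:13 80:32 81:29 82:30 83:29 84:29 85:29 86:29 87:26 88:41 89:90 90:92 91:86 92:38 93:28 94:30 95:29 96:29 97:30 98:30 99:29 100:29 101:27 102:48 103:89 104:91 105:78b 106:40b 107:41b 108:41b 109:42b 110:42b 111:41b 112:41b 113:38b 114:38b 115:37b 116:37b 117:37b 118:39b 119:43 120:27 121:29 122:29 123:29 124:29 125:29 126:29 127:29 128:29 129:29 130:29 131:29 132:28 133:29 134:29 135:29 136:29 137:29 138:29 139:29 140:29 141:29 142:28 143:24 144:55 145:91 146:90 147:72b 148:34b 149:42b 150:43b 151:41b 152:40b 153:39b 154:36b 155:3 156:4 157:3 158:5 159:2 160:5 161:4 162:4 163:4 164:3 165:5 166:7 167:14 168:15y 169:18y 170:35y 171:48y 172:52y 173:54y 174:53y 175:53y 176:53y 177:53y 178:53y 179:53y
blue 729 clamp x,y mm [165.7  -3.3]
blue 688 clamp x,y mm [124.7  -0.2]
t: 15.5
tool_pos: [0.6377, 0.0013, 0.132]
orientation: [-1.124, -1.324, 1.313]
force: [-1.3, 8.1, 6.2]
opening: 0.0151
t 15.5 F [-1.3  8.1  6.2] 
[... 228 characters left out ...]
92:38 93:28 94:29 95:29 96:30 97:30 98:30 99:29 100:29 101:24 102:61 103:92 104:91 105:64b 106:40b 107:41b 108:41b 109:43b 110:42b 111:40b 112:36b 113:37b 114:36b 115:37b 116:37b 117:36b 118:40b 119:31 120:29 121:29 122:29 123:28 124:29 125:29 126:29 127:29 128:29 129:28 130:29 131:29 132:29 133:29 134:28 135:29 136:28 137:30 138:28 139:29 140:28 141:29 142:28 143:27 144:52 145:94 146:91 147:91 148:30b 149:42b 150:43b 151:41b 152:41b 153:39b 154:30b 155:2 156:3 157:3 158:6 159:5 160:4 161:2 162:5 163:3 164:4 165:3 166:7 167:14 168:16y 169:17y 170:33y 171:47y 172:48y 173:54y 174:53y 175:53y 176:53y 177:53y 178:53y 179:53y
blue 718 clamp x,y mm [166.3  -3.2]
blue 659 clamp x,y mm [124.6  -0. ]
```

Tracking works: the cup spans 88.5–154.5 mm (66 ✓), the jaw face is at 81.5 mm and the stop at about 167–170 mm, so about 20 mm remains. Return, then stroke 3.

```bash
python3 -m inch '[[1,-0.001,0.008,0,0],[1,-0.002,0.016,0,0],[1,-0.0035,0.024,-0.001,0],[1,-0.0045,0.031,-0.003,0],[1,-0.0045,0.031,-0.003,0],[1,-0.0045,0.031,-0.003,0]]' 30
python3 -m inch '[[1,0.001,-0.006,0.001,0],[1,0.002,-0.012,0.002,0],[1,0.0025,-0.018,0.002,0],[1,0.003,-0.022,0.002,0],[1,0.003,-0.022,0.002,0]]' 30
python3 trk.py
python3 -m inch '[[1,0.0007,-0.005,-0.001,0],[1,0.0013,-0.009,-0.001,0],[1,0.0015,-0.012,-0.001,0],[1,0.0015,-0.012,-0.001,0]]' 30
python3 trk.py
```

```text
t: 16.3
tool_pos: [0.6338, 0.0312, 0.1295]
orientation: [-1.127, -1.324, 1.313]
force: [2.1, -7.9, 4.9]
opening: 0.0155
t: 16.92
tool_pos: [0.6365, 0.0127, 0.1324]
orientation: [-1.122, -1.327, 1.31]
force: [-3.1, 8.7, 11.1]
opening: 0.0151
t 16.93 F [-3.1  8.7 11.1] pull 9.0 bar x mm -0.5 z 0.1324 op 0.0151
60:16 61:18 62:16 63:14 64:16 65:21 66:15 67:13 68:14 69:21 70:23 71:23 72:21 73:33 74:56 75:55 76:51 77:21 78:2 79:6 80:7 81:7 82:7 83:8 84:8 85:8 86:18 87:30 88:35 89:70 90:73 91:94 92:19b 93:29 94:29 95:29 96:29 97:29 98:29 99:29 100:29 101:28 102:29 103:74 104:92 105:90 106:50b 107:41b 108:42b 109:42b 110:43b 111:43b 112:42b 113:43b 114:38b 115:38b 116:37b 117:38b 118:38b 119:39b 120:38 121:28 122:29 123:29 124:29 125:30 126:29 127:29 128:29 129:30 130:29 131:29 132:30 133:29 134:29 135:29 136:30 137:28 138:30 139:29 140:30 141:28 142:29 143:26 144:58 145:90 146:91 147:65b 148:33b 149:43b 150:44b 151:42b 152:40b 153:39b 154:32b 155:2 156:3 157:5 158:4 159:3 160:6 161:3 162:2 163:3 164:4 165:3 166:10 167:14 168:16y 169:21y 170:36y 171:47y 172:50y 173:54y 174:54y 175:53y 176:54
[... 485 characters left out ...]
 93:92 94:92 95:65 96:28 97:29 98:30 99:30 100:29 101:29 102:30 103:29 104:26 105:45 106:90 107:91 108:80b 109:39b 110:41b 111:41b 112:41b 113:41b 114:36b 115:37b 116:36b 117:38b 118:38b 119:37b 120:38b 121:45b 122:29 123:29 124:30 125:29 126:30 127:30 128:29 129:29 130:29 131:29 132:30 133:30 134:29 135:30 136:29 137:30 138:29 139:29 140:30 141:30 142:29 143:29 144:29 145:29 146:28 147:35 148:79 149:90 150:90 151:49b 152:37b 153:43b 154:42b 155:40b 156:40b 157:39b 158:11b 159:3 160:5 161:2 162:4 163:1 164:4 165:3 166:9 167:15 168:16y 169:17y 170:34y 171:47y 172:52y 173:54y 174:53y 175:53y 176:53y 177:53y 178:53y 179:53y
blue 709 clamp x,y mm [169.8  -4.8]
blue 640 clamp x,y mm [127.8  -0.7]
```

```bash
python3 -m inch '[[1,0.0005,-0.005,0,0],[1,0.001,-0.009,0,0],[1,0.001,-0.009,0,0],[1,0.001,-0.009,0,0]]' 30
python3 -m inch '[[1,-0.001,0.008,0,0],[1,-0.002,0.016,0,0],[1,-0.0035,0.024,-0.001,0],[1,-0.0045,0.033,-0.003,0],[1,-0.0045,0.033,-0.003,0],[1,-0.0045,0.033,-0.003,0]]' 30
python3 trk.py
```

```text
t: 18.02
tool_pos: [0.6384, -0.0013, 0.1318]
orientation: [-1.113, -1.333, 1.305]
force: [0.6, 8.0, 4.0]
opening: 0.0153
t: 18.77
tool_pos: [0.634, 0.0313, 0.1289]
orientation: [-1.114, -1.333, 1.306]
force: [1.7, -5.8, 5.0]
opening: 0.0152
t 18.77 F [ 1.7 -5.8  5. ] pull -6.0 bar x mm 18.3 z 0.1289 op 0.0152
60:17 61:19 62:17 63:14 64:16 65:19 66:15 67:15 68:16 69:19 70:14 71:15 72:17 73:20 74:16 75:14 76:16 77:24 78:24 79:22 80:29 81:56 82:54 83:56 84:29 85:1 86:6 87:7 88:8 89:9 90:9 91:9 92:6 93:16 94:33 95:68 96:68 97:68 98:45b 99:30b 100:29 101:29 102:30 103:30 104:30 105:30 106:29 107:30 108:28 109:37 110:83 111:92 112:81b 113:44b 114:42b 115:43b 116:43b 117:42b 118:43b 119:43b 120:43b 121:38b 122:39b 123:38b 124:38b 125:39b 126:38b 127:42b 128:35 129:29 130:30 131:30 132:30 133:30 134:30 135:29 136:29 137:30 138:29 139:30 140:29 141:29 142:29 143:30 144:30 145:30 146:30 147:30 148:30 149:27 150:46 151:95 152:91 153:94 154:25b 155:43b 156:45b 157:43b 158:40b 159:39b 160:33b 161:7 162:2 163:3 164:4 165:4 166:8 167:13 168:16y 169:23y 170:41y 171:50y 172:54y 173:54y 174:54y 175:53y 176:54y 177:54y 178:54y 179:54y
blue 729 clamp x,y mm [170.5  -5. ]
blue 102 clamp x,y mm [107.7  -0.8]
blue 759 clamp x,y mm [130.9  -0.8]
```

```bash
sed -i 's/^print(" ".join.*$/w=g.sum(1)\/\/8; E=[int(1e3*x+.5) for x,a,b in zip(X[1:],w[1:],w[:-1]) if abs(a-b)>14];print("edges",E)/' trk.py
python3 -m inch '[[1,0.001,-0.006,0.001,0],[1,0.002,-0.012,0.002,0],[1,0.0025,-0.018,0.002,0],[1,0.003,-0.021,0.002,0],[1,0.003,-0.021,0.002,0]]' 30
python3 trk.py
python3 -m inch '[[1,0.0005,-0.003,0,0],[1,0.0008,-0.006,0,0],[1,0.0008,-0.006,0,0]]' 30
python3 trk.py
```

```text
t: 19.45
tool_pos: [0.6366, 0.0142, 0.1316]
orientation: [-1.109, -1.336, 1.303]
force: [-3.9, 10.0, 11.6]
opening: 0.015
t 19.45 F [-3.9 10.  11.6] pull 10.5 bar x mm 0.9 z 0.1316 op 0.015
edges [82, 86, 87, 97, 98, 100, 101, 111, 114, 153, 156, 163, 170]
blue 700 clamp x,y mm [174.4  -4.8]
blue 650 clamp x,y mm [132.8  -0.8]
t: 19.88
tool_pos: [0.6368, 0.0122, 0.1318]
orientation: [-1.103, -1.34, 1.3]
force: [-2.5, 9.0, 8.6]
opening: 0.0148
t 19.88 F [-2.5  9.   8.6] pull 9.3 bar x mm -1.0 z 0.1318 op 0.0148
edges [83, 85, 87, 88, 98, 99, 101, 102, 111, 112, 115, 154, 155, 157, 158, 164, 170]
blue 688 clamp x,y mm [176.   -4.7]
blue 626 clamp x,y mm [133.9  -0.7]
```

```bash
python3 -m inch '[[1,0.0007,-0.005,0,0],[1,0.001,-0.008,0,0],[1,0.001,-0.008,0,0]]' 30
python3 trk.py
python3 -m inch '[[1,0.0007,-0.005,0,0],[1,0.001,-0.008,0,0],[1,0.001,-0.008,0,0]]' 30
python3 trk.py
```

```text
t: 20.3
tool_pos: [0.6374, 0.0083, 0.132]
orientation: [-1.098, -1.343, 1.297]
force: [-1.4, 8.4, 8.8]
opening: 0.0153
t 20.3 F [-1.4  8.4  8.8] pull 8.5 bar x mm -5.0 z 0.132 op 0.0153
edges [85, 86, 89, 90, 100, 101, 103, 104, 113, 114, 116, 117, 129, 156, 159, 160, 166, 170]
blue 666 clamp x,y mm [178.5  -4.6]
blue 588 clamp x,y mm [135.8  -0.7]
t: 20.72
tool_pos: [0.638, 0.0041, 0.132]
orientation: [-1.093, -1.346, 1.294]
force: [-1.4, 9.6, 6.0]
opening: 0.0154
t 20.73 F [-1.4  9.6  6. ] pull 9.7 bar x mm -9.2 z 0.132 op 0.0154
edges [87, 91, 102, 103, 106, 115, 118, 158, 159, 161, 162]
blue 649 clamp x,y mm [181.2  -4.3]
blue 553 clamp x,y mm [137.8  -0.6]
```

```bash
python3 -m inch '[[1,0.0005,-0.004,0,-0.01],[1,0.0008,-0.008,0,-0.02],[1,0.0008,-0.008,0,-0.02]]' 30
python3 trk.py
```

```text
t: 21.15
tool_pos: [0.6383, 0.0002, 0.1316]
orientation: [-1.098, -1.335, 1.277]
force: [0.1, 9.8, 4.7]
opening: 0.0151
t 21.15 F [0.1 9.8 4.7] pull 9.7 bar x mm -13.2 z 0.1316 op 0.0151
edges [87, 90, 91, 102, 103, 106, 114, 115, 118, 158, 159, 161, 162, 171]
blue 651 clamp x,y mm [181.3  -4.3]
blue 531 clamp x,y mm [137.7  -0.7]
```

The cup has stopped moving (rear 102.5 mm, unchanged), so it's against the stop. Return for the pressing stroke, in small steps.

```bash
python3 -m inch '[[1,-0.001,0.008,0,0],[1,-0.002,0.016,0,0],[1,-0.0035,0.024,-0.001,0],[1,-0.0045,0.0325,-0.003,0],[1,-0.0045,0.0325,-0.003,0],[1,-0.0045,0.0325,-0.003,0]]' 30
python3 trk.py
python3 -m inch '[[1,0.001,-0.006,0.001,0],[1,0.001,-0.01,0.001,0],[1,0.001,-0.01,0.001,0]]' 30
python3 trk.py
python3 -m inch '[[1,0.001,-0.006,0.001,0],[1,0.001,-0.008,0.001,0],[1,0.001,-0.008,0.001,0]]' 30
python3 trk.py
```

```text
t: 21.95
tool_pos: [0.6342, 0.0316, 0.1291]
orientation: [-1.101, -1.334, 1.278]
force: [1.1, -9.0, 6.7]
opening: 0.0155
t 21.95 F [ 1.1 -9.   6.7] pull -9.0 bar x mm 18.5 z 0.1291 op 0.0155
edges [88, 91, 92, 102, 103, 105, 106, 116, 117, 119, 120, 158, 161, 170]
blue 681 clamp x,y mm [178.4  -4.8]
blue 687 clamp x,y mm [138.  -1.]
t: 22.38
tool_pos: [0.6352, 0.0251, 0.1311]
orientation: [-1.097, -1.338, 1.274]
force: [-2.0, 8.4, 10.8]
opening: 0.0152
t 22.38 F [-2.   8.4 10.8] pull 8.6 bar x mm 12.0 z 0.1311 op 0.0152
edges [87, 88, 91, 92, 102, 103, 105, 106, 116, 117, 119, 158, 161, 170]
blue 656 clamp x,y mm [179.2  -4.6]
blue 646 clamp x,y mm [138.   -0.9]
t: 22.8
tool_pos: [0.6357, 0.0211, 0.1322]
orientation: [-1.091, -1.341, 1.272]
force: [-1.0, 9.6, 7.9]
opening: 0.015
t 22.8 F [-1.   9.6  7.9] pull 9.6 bar x mm 7.9 z 0.1322 op 0.015
edges [87, 91, 102, 103, 105, 106, 116, 119, 158, 159, 161, 162, 170]
blue 644 clamp x,y mm [179.6  -4.7]
blue 620 clamp x,y mm [137.9  -1.1]
```

```bash
cat >> trk.py <<'E'
bx=(s["tool_pos"][:2]-O)@ax-.001;th=np.arcsin(np.clip(bx/.06,-1,1));print("TANG",round((f[:2]@ax)*np.cos(th)-f[2]*np.sin(th),1))
X=np.arange(.04,.1,.0005);uv=proj(c,[np.r_[O+ax*x,.042] for x in X]).astype(np.float32)
g=cv2.remap(c["color"],uv[:,:1].T.copy(),uv[:,1:].T.copy(),1)[0].astype(int).sum(1)//8
print("axis",g.tolist()[::2])
E
python3 -m inch '[[1,0.001,-0.006,0,-0.01],[1,0.001,-0.008,0,-0.01],[1,0.001,-0.008,0,-0.01]]' 30
python3 trk.py
python3 -m inch '[[1,0.001,-0.006,0,-0.01],[1,0.001,-0.008,0,-0.01],[1,0.001,-0.008,0,-0.01]]' 30
python3 trk.py
```

```text
t: 23.22
tool_pos: [0.6361, 0.018, 0.1327]
orientation: [-1.09, -1.338, 1.261]
force: [-3.3, 12.6, 10.3]
opening: 0.0153
t 23.23 F [-3.3 12.6 10.3] pull 12.9 bar x mm 4.7 z 0.1327 op 0.0153
edges [87, 88, 91, 92, 102, 103, 105, 106, 115, 116, 118, 119, 158, 159, 161, 162, 170]
blue 631 clamp x,y mm [179.9  -4.5]
blue 599 clamp x,y mm [137.9  -0.8]
TANG 12.2
axis [70, 33, 52, 42, 37, 37, 42, 52, 51, 60, 86, 77, 77, 75, 73, 72, 70, 49, 52, 52, 52, 52, 52, 52, 52, 52, 52, 52, 52, 52, 54, 39, 15, 23, 29, 40, 19, 20, 28, 34, 23, 16, 27, 34, 26, 14, 27, 29, 28, 24, 23, 25, 68, 86, 84, 88, 46, 2, 8, 12]
t: 23.65
tool_pos: [0.6365, 0.015, 0.1332]
orientation: [-1.089, -1.335, 1.25]
force: [-3.7, 13.5, 9.7]
opening: 0.0153
t 23.65 F [-3.7 13.5  9.7] pull 13.9 bar x mm 1.8 z 0.1332 op 0.0153
edges [87, 91, 102, 103, 105, 106, 115, 116, 118, 119, 158, 159, 161, 162]
blue 632 clamp x,y mm [180.   -4.2]
blue 570 clamp x,y mm [137.9  -0.7]
TANG 13.8
axis [56, 45, 26, 52, 50, 50, 51, 51, 50, 50, 51, 52, 52, 53, 53, 53, 53, 52, 52, 52, 52, 52, 52, 52, 52, 52, 52, 52, 52, 52, 52, 54, 40, 14, 19, 28, 35, 22, 17, 26, 35, 35, 13, 24, 54, 70, 11, 38, 24, 23, 23, 25, 60, 88, 85, 87, 58, 0, 6, 11]
```

```bash
cat > sp.py <<'E'
from h import *
import glob
O=np.array([.6335,.0128]);ax=np.array([-.14,.99])
for fn in sorted(glob.glob("pics/t*.npz"))[0:]:
    if "top" in fn: continue
    c=dict(np.load(fn));X=np.arange(.035,.105,.00025);uv=proj(c,[np.r_[O+ax*x,.042] for x in X]).astype(np.float32)
    g=cv2.remap(c["color"],uv[:,:1].T.copy(),uv[:,1:].T.copy(),1)[0].astype(int).sum(1)//8
    k=next((i for i in range(len(g)-24,8,-1) if g[i:i+8].max()<=10 and X[i]>.055),0)  # not used if 0
    d=[i for i in range(len(g)-16) if g[i:i+12].max()<16]; p=d[0] if d else 0   # pad (black run) start
    j=p-30
    while j>8 and not(g[j-7:j].min()>=46 and np.ptp(g[j-7:j])<9): j-=1
    print(fn[5:-4],"collar end %.1f pad start %.1f len %.1f"%(1e3*X[j],1e3*X[p],1e3*(X[p]-X[j])))
E
python3 sp.py
```

```text
t15.07 collar end 47.8 pad start 75.0 len 27.3
t15.50 collar end 50.0 pad start 77.8 len 27.8
t16.93 collar end 53.5 pad start 81.8 len 28.3
t17.48 collar end 59.0 pad start 86.3 len 27.3
t18.77 collar end 52.8 pad start 88.3 len 35.5
t19.45 collar end 63.5 pad start 91.0 len 27.5
t19.88 collar end 64.3 pad start 92.5 len 28.3
t20.30 collar end 66.5 pad start 94.8 len 28.3
t20.73 collar end 68.8 pad start 97.0 len 28.3
t21.15 collar end 69.8 pad start 96.8 len 27.0
t21.95 collar end 69.8 pad start 95.8 len 26.0
t22.38 collar end 70.3 pad start 96.0 len 25.8
t22.80 collar end 70.3 pad start 96.3 len 26.0
t23.23 collar end 70.8 pad start 96.5 len 25.8
t23.65 collar end 72.0 pad start 96.8 len 24.8
```

The spring length is measurable directly: free ≈28 mm, now 24.8 mm, so about 6.5 N. I need about 4 mm more rod travel, or 8 mm at the bar.

```bash
python3 -m inch '[[1,0.001,-0.006,0,-0.01],[1,0.001,-0.0095,0,-0.01],[1,0.001,-0.0095,0,-0.01]]' 30
python3 trk.py | grep -v -e axis -e blue; python3 sp.py | tail -1
python3 -m inch '[[1,0.001,-0.006,0,-0.01],[1,0.001,-0.009,0,-0.01],[1,0.001,-0.009,0,-0.01]]' 30
python3 trk.py| grep -v -e axis -e blue; python3 sp.py | tail -1
```

```text
t: 24.08
tool_pos: [0.637, 0.0107, 0.1336]
orientation: [-1.087, -1.333, 1.239]
force: [-1.7, 13.6, 9.1]
opening: 0.015
t 24.07 F [-1.7 13.6  9.1] pull 13.7 bar x mm -2.5 z 0.1336 op 0.015
edges [87, 88, 90, 91, 102, 103, 106, 115, 118, 158, 161, 162, 170]
TANG 14.2
t24.07 collar end 73.5 pad start 96.8 len 23.3
t: 24.5
tool_pos: [0.6374, 0.0073, 0.1336]
orientation: [-1.085, -1.331, 1.228]
force: [-1.3, 14.5, 7.6]
opening: 0.0155
t 24.5 F [-1.3 14.5  7.6] pull 14.5 bar x mm -6.0 z 0.1336 op 0.0155
edges [87, 88, 90, 91, 102, 103, 106, 115, 118, 158, 159, 161, 162]
TANG 15.3
t24.50 collar end 72.8 pad start 96.8 len 24.0
```

Run:
```python
from h import *
im=[]
for t in("20.73","24.07","24.50"):
    c=dict(np.load(f"pics/t{t}.npz"));u,v=proj(c,[[.6335-.14*.08,.0128+.99*.08,.042]])[0].astype(int)
    im.append(cv2.resize(cv2.convertScaleAbs(c["color"][v-25:v+25,u-60:u+75,::-1],alpha=1.4),None,fx=5,fy=4,interpolation=cv2.INTER_CUBIC))
cv2.imwrite("pics/cmp.png",np.vstack(im)[:600])
```

```text
(no output)
```

View pics/cmp.png

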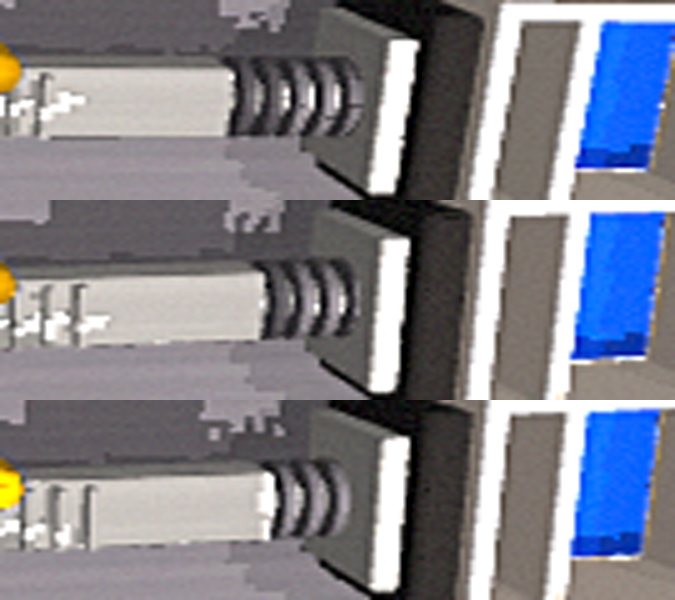

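The comparison shows the spring visibly shorter in the last frame: collar to plate edge goes from 150 to 112 to 100 px, which is about 7–7.5 mm of compression, or roughly 14 N. The tracker's 24.0 mm reading was thrown off by the bright collar end. I'll hold the target, check it's steady, and hand in.

Run:
```python
from plant import robot
from h import *
O=np.array([.6335,.0128]);ax=np.array([-.14,.99])
for i in range(12):
    s,c=wrist(robot)
    if i%4==3: print(round(s["t"],2),s["force"].round(1),"bar x",round(1e3*(s["tool_pos"][:2]-O)@ax,2),round(s["opening"],4),[np.round(b[1],1) for b in blobs(masks(c)["blue"],300)])
t=robot.read_camera("top");cv2.imwrite("pics/topend.png",t["color"][:,:,::-1])
t=dict(t);m=masks(t)
for k in("orange",):print([ (b[1],) for b in blobs(m[k])])
d=cv2.absdiff(cv2.imread("pics/top0.png"),cv2.imread("pics/topend.png"));print("jug/basket mean diff",d[160:225,50:155].mean(),d[165:230,400:480].mean())
```

```text
24.7 [-1.3 13.6  7.5] bar x -5.93 0.0151 [array([499.3, 201.1]), array([450.5, 199.1])]
24.9 [-1.2 15.5  7.6] bar x -5.92 0.0152 [array([499.2, 201. ]), array([450.5, 199.2])]
25.1 [-1.  14.4  7. ] bar x -5.95 0.0152 [array([499.3, 201.1]), array([450.5, 199.2])]
[([377.4, 262.8],), ([384.5, 269.3],)]
jug/basket mean diff 9.1214652014652 8.862628205128205
```

```bash
python3 -c "
from plant import robot
print(robot.close_job());s=robot.read_state();print(s['t'],s['force'],s['tool_pos'])"
```

```text
the job is handed in; nothing more can be done
None
the job is handed in; nothing more can be done
```

I placed the blue cup upright on the bed and let it go. I then pumped the trigger five times and handed in at about 25 s, still holding the bar squeezed. The job reports no verdict, so what follows is from my own last checks.

- **Pressing force:** the jaw spring was compressed about 7–7.5 mm, so roughly 14 N. The added pull on the bar suggests about 12–13 N, though its baseline of about 9 N is above the stated 4–6 N.
- **Trigger:** the bar was held at about x = -6 mm in the clamp frame, roughly 0.4 rad squeezed. The measured pull was about 14 N and steady for the last 0.6 s.
- **Cup:** it sat against the stop, about 1 mm off the clamp axis, and did not move over the last 0.4 s.
- **Bystanders:** the arm never went near the jug, basket or orange cup. One of the two orange blobs found in the last top view matched the start. The other did not correspond to any starting blob, probably because of the arm's shadow. The jug and basket image comparison was inconclusive, and I did not look at that last picture.
- **Readings that disagreed:** the automatic spring-length reading on the last stroke gave 24.0 mm. I discarded it because the bright end of the rod misled it. The tool also tilted and turned by a few hundredths of a radian while holding the bar.

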